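# Fit the test gauge to the studio air manifold and put the air on

### The arm

A 7-joint arm with a two-finger parallel gripper is mounted at the origin on the work surface. World frame = base frame: x ahead of the robot, y to its left, z up, the work surface at z = 0. Lengths are in m, angles in rad, forces in N, time in s.
With the tool pointing down it reaches from about 0.4 to 0.9 m from the base axis. Payload 5.5 kg.
Tool frame: the origin (TCP) lies on the centre line of the jaws, within the pads' length; the fingertips stand 11 mm ahead of it and the grasp point (between the pads) lies 8 mm behind it (arm.finger_overhang is the distance from the TCP to the fingertips, in m); z points along the fingers, y is the line along which they close (so a half turn about z gives the same grasp; the last joint's range is limited). The gripper opens to 85 mm and grips with 20 to 120 N. Pads are 22 mm wide; open, the fingers measure 114 mm over their backs; the gripper's body (76 mm by 85 mm) begins 54 mm behind the grasp point. The pads swing forward as they close: fully open they stand 13 mm farther back than shut.
Start: joints at [-0.972, 0.501, -0.427, 1.55, 0.221, 1.138, -0.21], TCP at [0.214, 0.614, 0.242] pointing down, gripper open.
Joint ranges: [-2.88, 2.88], [-0.31, 2.03], [-1.54, 1.56], [0.2, 2.42], [-1.41, 4.55], [0.19, 2.02], [-2.57, 2.57]. Speed limits (rad/s): [2.57, 2.57, 3.14, 3.14, 3.14, 3.14, 3.14].

### API

Orientations are given as a unit quaternion [x, y, z, w].
In Python, from cell import arm gives the robot as it stands. The module is installed in compiled form; this text tells all that it offers.
- The arm moves only by the tool drive_tool, never from a script. Its argument "targets" is a list that holds one entry, the list of rows, each a list of 4 numbers: the shift along the tool's x, y, z in mm, then the turn about the tool's z in rad. In form: [[[tx, ty, tz, roll], ...]]. A call has 1 to 20 rows; each row shifts and turns the commanded pose from where the row before left it, along the tool's axes as they then stand; what a row does not reach is not made up. A row lasts 1/10 s, in which the tool goes at most 50 mm and 8.59 degrees, less where a joint would pass 70% of its speed; a pose out of reach is approached as far as the arm can. A call is refused whole if a number of a shift passes 50 or a number of a turn 0.15, either way. A call with a gripper value outside its range is refused whole. "hand" is the closure, from 0 (fully open) to 1 (shut), set as the call begins (left out, the last holds). The fingers move at their own pace and stop on an object; "squeeze" is the grip in N (left out, the last holds). Time passes only in rows, so rows that do not move let the fingers close. It gives the time, the measured TCP pose, the force, the opening and the grip force at its end, in the units of the state.
- arm.observe(): the state, without advancing time (a new reading comes with each control period).
- arm.read_camera(name): name is "scene" or "side" or "wrist"; returns a dict with "img" (400x640x3 uint8, red, green, blue), "range_z" (400x640 float32, m along the optical axis (not along the pixel's ray), 0 where there is no reading), "camera_matrix" (3x3 intrinsics, pixels), "eye" and "orientation" of the camera in the world. Camera axes: x right, y up, looking along -z (the intrinsics and any distortion apply to the point x, -y, -z); pixel columns grow to the right and rows downward; lengths in m; the calibration is good to about 2 mm. A picture is of the moment at which its call begins.
- arm.job_done(): hands the job in; it is judged then, once.
The state is a dict: "t": time; "joints": joint angles; "joint_vel": joint speeds; "joint_torque": joint torques, N m; "ee_pos": TCP position; "eef_rot": TCP orientation; "contact_force": force on the tool from outside, world axes, zero at the start; "wrist_torque": the same for the moment, N m; "opening": finger opening in m; "gripper_force": force on a finger pad.
Only numpy, scipy, OpenCV 4.12 (cv2) and the standard library are available. Lean on these libraries where they do the work, as an engineer would, in place of code of your own. Each camera call takes 0.05 s, during which the arm holds its last target. There are 200 camera calls.

### The job

Fit the red pressure gauge to the air manifold: take it out of the wooden block and push its stub straight down into the open push-in fitting, firmly but never forcing it, until it is fully home and locked, with its dial facing the manifold's front (the side the shut yellow valve handle points to). Then give the gauge a firm tug straight up, so that the fitting's blue collar lifts a little and shows that it has gripped. Only after that let go and swing the yellow valve handle fully open; leave everything else on the bench where it is.

Things in the scene. Friction and masses are not known exactly. Their poses are not given: they have to be found in the camera images.
- gauge: Loose pressure gauge, 0.13 to 0.20 kg, upright in a hole of the wooden block. Origin: tip of its stub; z up along the stub, dial on its +x side. Steel stub, diameter 14, 36 long: tapers to 7.6 over the lowest 5; groove of diameter 10 from 9 to 16 above the tip. Then a brass hexagon, 23 across, from 36 to 46, which rests on the block, so the tip hangs 36 deep in the hole; then the case.
- gauge_case (a point): Centre of the gauge's case, 80 above the tip of the stub. Round red rubber-booted case, diameter 60 (top 110 above the tip), 30 thick along the gauge's x. Grip it across the 30 mm thickness, fingers closing along the gauge's x, or across the diameter.
- gauge_dial (a point): Centre of the white dial, on the case's flat +x side, 16 mm from the stub's axis.
- manifold: Air manifold fixed to the bench. Origin: centre of its underside; front = +x, y runs along it. Aluminium bar 150 long (y), 40 wide, top 48 above the bench. Outlets on top at y = 45, 0, -45: the first has the black push-in fitting, the others are blanked with low brass plugs. At the -y end a brass ball valve and an elbow pipe into the bench (to y = -177).
- outlet (a point): Point on the bar's top, on the axis of the push-in fitting, 48 above the bench. The fitting (27 across) was screwed in by hand with 0 to 10 mm of thread showing, different each time and not measured: its mouth is 36 to 46 above this point. Bore vertical, 15.2 wide, 32 deep from mouth to hard stop. More than 35 N between gauge and manifold, pushing or pulling, is forcing it.
- collar (a joint): Blue ring, 24 across: the fitting's mouth; carries 3 sprung teeth. They resist from 20 mm below the mouth, pass at 9 to 16 N at 23, then drag at 5 N, snap into the groove at 31; hard stop at 32 (hexagon 4 above collar). Value: metres lifted, 0 to 0.002. A locked stub pulled up has 1 mm play, then lifts it from 6 N, fully at 9 N, then a hard limit; it springs back. Unlocked, it slides out.
- valve (a joint): Handle of the ball valve, turning about a vertical axis. 0 (to 0.06 at the start): shut, handle pointing to the manifold's front (+x). It turns clockwise seen from above to 1.57 rad: fully open, handle along the pipe, pointing to the manifold's -y. It stays where it is left; needs about 0.2 N m.
- stem (a point): Point on the valve's axis at handle height, 62 mm above the bench: the handle's hinge.
- valve_grip (a point): Middle of the handle's yellow sleeve, 68 mm from the axis, 63 above the bench. The sleeve is 54 long (41 to 95 mm from the axis), 18 wide, 10 high. Push it sideways with closed fingers.
- block: Heavy drilled wooden block, fixed, 60 (x) by 150 (y) by 50 high. Origin: centre of its underside. Gauge in the hole at y = -35, spare plug in the hole at y = +35; hole diameter 15.8, through. It stands left or right of the manifold.
- spare_plug: Bystander: loose black plug in the block's other hole, head 22 across, 14 high on top of the block.
- knife: Bystander: modelling knife with a wooden handle, 185 long, lying between robot and manifold. Origin about its middle.
- wire_curl: Bystander: flat spiral of 10 mm steel rod, about 80 across, a wire part of the sculpture.
- palette: Bystander: round white ceramic palette, diameter 130, 12 high.
- glass_bowl: Bystander: glass bowl, diameter 110, 45 high.
- tool_pot: Bystander: pot with modelling tools, diameter 90, 220 high.
- clay_block: Bystander: off-white block of clay, 80 by 110 by 55.
- roller: Bystander: wooden clay roller, 240 long, diameter 32.
There are look-alikes about, which are no part of the job. There is more than one size of the gauge; the job needs the smaller.

How it is judged:
By the outcome, as a careful person would: the job done as asked, in the order asked, and still so for the second after the job is handed in, with the robot touching nothing.
It also fails if it takes over 67 s, if anything falls off the work surface, if the arm or the gripper's body presses on something with over 40 N, if the wrist force passes 120 N, or if a joint passes its speed limit or range.

## Working session

There is one attempt and no reset: what is moved stays moved. The work goes in short steps, Python scripts to look and compute and a tool call to move; the robot and the scene stay as the last step left them, time stands still between calls to the robot, and variables do not carry over. Pictures are saved under pics/ and viewed, at most 10 in all, crops included, and the job is handed in when it is done.

Besides the shell and the picture viewer there is one more tool, called by a JSON object that holds its "op" and its "data". drive_tool: Moves the arm, as the interface text tells. Its arguments: {"type":"object","properties":{"targets":{"type":"array"},"hand":{"type":"number"},"squeeze":{"type":"number"}},"required":["targets"]}

```bash
mkdir -p pics; cat > h.py <<'E'
import numpy as np, cv2
from scipy.spatial.transform import Rotation as R
from cell import arm
def cam(n):
    c=arm.read_camera(n); return c
def pts(c):
    K=np.array(c["camera_matrix"]);z=c["range_z"];h,w=z.shape
    u,v=np.meshgrid(np.arange(w),np.arange(h))
    p=np.stack([(u-K[0,2])/K[0,0]*z,-(v-K[1,2])/K[1,1]*z,-z],-1)
    return p@R.from_quat(c["orientation"]).as_matrix().T+np.array(c["eye"])
def save(c,f): cv2.imwrite(f,c["img"][...,::-1])
E
python3 - <<'E'
from h import *
for n in ["scene","side"]:
    c=cam(n);save(c,f"pics/{n}0.png");np.savez(f"{n}0.npz",**c,P=pts(c));print(n,c["eye"],c["orientation"],c["camera_matrix"],c.keys())
s=arm.observe();print(s)
E
```

```text
scene [1.25882925 0.68492808 0.83037203] [0.17189366 0.40972451 0.81952091 0.36188931] [[479.89183629   0.         305.77156275]
 [  0.         479.89183629 203.03666604]
 [  0.           0.           1.        ]] dict_keys(['img', 'range_z', 'camera_matrix', 'eye', 'orientation'])
side [ 0.43389185 -0.59294624  0.85509851] [ 0.32544371 -0.03513911 -0.07201452  0.94216004] [[391.99272457   0.         318.82701555]
 [  0.         391.99272457 197.68357133]
 [  0.           0.           1.        ]] dict_keys(['img', 'range_z', 'camera_matrix', 'eye', 'orientation'])
{'t': 0.1, 'joints': array([-0.97181299,  0.50177698, -0.42679045,  1.55131237,  0.22079953,
        1.13826799, -0.21031063]), 'joint_vel': array([-0.00094092, -0.00159414, -0.00069119, -0.00143811,  0.00174308,
       -0.00090541, -0.00021035]), 'joint_torque': array([-1.21317746e-02, -5.70804870e+01, -5.83867595e+00, -2.81740844e+01,
        1.05122913e-02,  5.62444475e-03, -2.19599519e-05]), 'ee_pos': array([0.21403517, 0.6131367 , 0.24136094]), 'eef_rot': array([ 1.67096105e-01,  9.85940240e-01, -8.38921887e-04, -1.77695587e-04]), 'contact_force': array([ 0.17269154, -0.13136404, -0.09346095]), 'wrist_torque': array([-0.05644686,  0.00124952,  0.02111838]), 'gripper_force': 0.0, 'opening': 0.08547446817927676}
```

View pics/scene0.png

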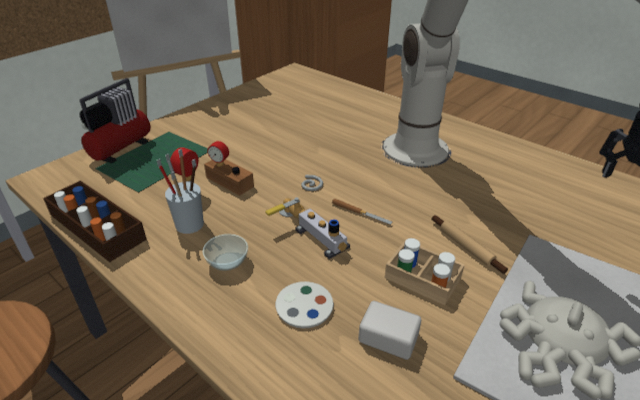

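View pics/side0.png

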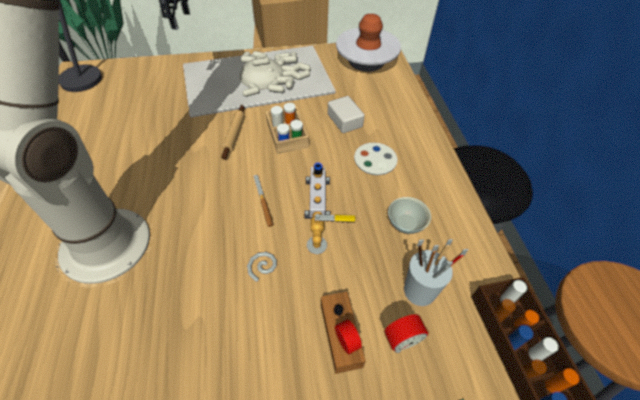

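The scene view shows the small gauge in its block at (218,152), the large look-alike behind the pot at (183,160), the blue collar at (334,227) and the yellow handle at (283,207). The side view shows the gauge at (348,335), the look-alike at (407,332), the collar at (318,168) and the handle at (343,218).

```bash
python3 - <<'E'
import numpy as np,cv2
boxes={'scene':dict(gauge=(200,135,260,200),man=(262,190,360,260)),'side':dict(gauge=(315,285,370,375),man=(295,155,362,255))}
for n in boxes:
    d=np.load(n+'0.npz');img=d['img'];P=d['P'];hsv=cv2.cvtColor(img,cv2.COLOR_RGB2HSV);H,S,V=[hsv[...,i].astype(int) for i in range(3)]
    ms=dict(red=((H<6)|(H>174))&(S>170)&(V>70),yellow=(H>22)&(H<33)&(S>170)&(V>120),blue=(H>105)&(H<130)&(S>120),grey=(S<60)&(V>90))
    for b,(x0,y0,x1,y1) in boxes[n].items():
        for k,m in ms.items():
            mm=np.zeros_like(m);mm[y0:y1,x0:x1]=m[y0:y1,x0:x1];mm&=(d['range_z']>0)
            if b=='gauge' and k not in('red','grey') or b=='man' and k=='red':continue
            p=P[mm]
            if len(p)<5:continue
            vs,us=np.nonzero(mm)
            print(n,b,k,len(p),'uv',us.mean().round(1),vs.mean().round(1),'med',np.median(p,0).round(4),'lo',np.percentile(p,3,axis=0).round(4),'hi',np.percentile(p,97,axis=0).round(4))
        # flat tops
        sub=np.zeros(H.shape,bool);sub[y0:y1,x0:x1]=1
        for zt in (0.048,0.05):
            q=P[sub&(abs(P[...,2]-zt)<.004)]
            if len(q)>10:
                r=cv2.minAreaRect((q[:,:2]*1000).astype(np.float32));print(n,b,'top',zt,len(q),r)
    # table level
    print('ztab',np.median(P[250:260,440:470][...,2]) if n=='scene' else np.median(P[180:220,180:220][...,2]))
E
python3 - <<'E'
import cv2
a=cv2.imread('pics/scene0.png');b=cv2.imread('pics/side0.png')
A=cv2.resize(a[130:265,195:365],None,fx=4,fy=4,interpolation=cv2.INTER_CUBIC)[:600]
B=cv2.resize(b[150:375,290:435],None,fx=2.6,fy=2.6,interpolation=cv2.INTER_CUBIC)
cv2.imwrite('pics/cA.png',A);cv2.imwrite('pics/cB.png',B)
E
```

```text
scene gauge red 127 uv 221.6 148.1 med [ 0.5399 -0.3282  0.114 ] lo [ 0.5258 -0.3555  0.0852] hi [ 0.554  -0.3173  0.1234]
scene gauge grey 160 uv 214.5 155.2 med [ 0.558  -0.3417  0.0948] lo [ 0.5498 -0.3632  0.0025] hi [ 0.6241 -0.3223  0.116 ]
scene gauge top 0.048 493 ((543.33349609375, -312.483154296875), (63.540950775146484, 155.51919555664062), 2.8229832649230957)
scene gauge top 0.05 456 ((542.8823852539062, -311.6516418457031), (63.28832244873047, 152.04470825195312), 2.4744629859924316)
scene man blue 49 uv 333.4 223.1 med [0.5563 0.1122 0.0829] lo [0.548  0.1045 0.072 ] hi [0.5686 0.1245 0.0877]
scene man grey 921 uv 317.1 227.4 med [0.5631 0.063  0.0445] lo [ 4.84e-01 -7.76e-02 -2.00e-04] hi [0.5824 0.1419 0.0639]
scene man top 0.048 470 ((546.117919921875, 32.997413635253906), (226.08258056640625, 42.02727127075195), 80.0614242553711)
scene man top 0.05 332 ((550.2064819335938, 50.139259338378906), (188.4610595703125, 40.684669494628906), 79.91918182373047)
ztab -2.5233751186903852e-05
side gauge red 571 uv 348.2 336.1 med [ 0.5423 -0.3559  0.1173] lo [ 0.5257 -0.3774  0
[... 222 characters left out ...]
40625), (60.492401123046875, 150.73928833007812), 2.7031638622283936)
side man yellow 137 uv 344.8 217.9 med [ 0.6019 -0.0541  0.0669] lo [ 0.5778 -0.0631  0.0012] hi [ 0.6229 -0.0183  0.0695]
side man blue 46 uv 317.9 166.9 med [0.5591 0.1059 0.082 ] lo [0.5506 0.1006 0.0739] hi [0.5671 0.1229 0.0867]
side man grey 1032 uv 321.3 202.1 med [0.5469 0.025  0.0461] lo [ 5.099e-01 -9.920e-02  4.000e-04] hi [0.695  0.1919 0.0657]
side man top 0.048 526 ((545.929931640625, 41.76814270019531), (201.50204467773438, 38.800289154052734), 80.40144348144531)
side man top 0.05 453 ((546.177734375, 41.70663833618164), (201.42027282714844, 38.714576721191406), 80.61128234863281)
ztab -0.0007702695224056644
```

View pics/cA.png

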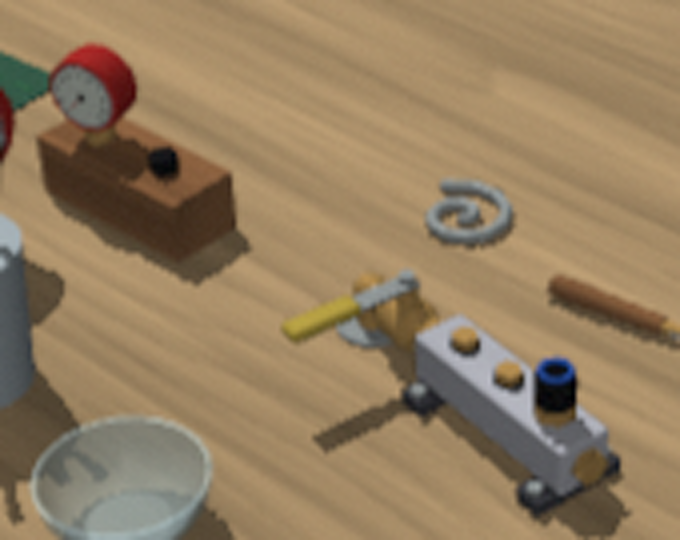

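The crop shows the gauge dial at about (80,98), the valve handle at (320,315) with its shaft end at (405,280), and the collar at (556,370). The manifold is turned about -10°.

```bash
python3 - <<'E'
from h import *
c=cam('wrist');s=arm.observe();Rt=R.from_quat(s['eef_rot']).as_matrix()
print('cam in tool',Rt.T@(np.array(c['eye'])-s['ee_pos']),(Rt.T@R.from_quat(c['orientation']).as_matrix()).round(3),c['camera_matrix'][0])
for n in('scene','side'):
    d=np.load(n+'0.npz');img=d['img'];P=d['P'];hsv=cv2.cvtColor(img,cv2.COLOR_RGB2HSV);H,S,V=[hsv[...,i].astype(int) for i in range(3)]
    ok=d['range_z']>0
    # nearby obstacles around gauge
    m=ok&(P[...,0]>.58)&(P[...,0]<.85)&(P[...,1]>-.5)&(P[...,1]<-.1)&(P[...,2]>.09)
    q=P[m];print(n,'obst',q.min(0).round(3),q.max(0).round(3)); 
    m=ok&((H<6)|(H>174))&(S>170)&(P[...,0]>.58)&(P[...,0]<.85)&(P[...,1]<-.25)&(P[...,1]>-.5)&(P[...,2]<.13);q=P[m];print('big',len(q),np.percentile(q,[2,98],axis=0).round(3))
    # gauge
    m=ok&((H<6)|(H>174))&(S>170)&(abs(P[...,0]-.544)<.04)&(abs(P[...,1]+.348)<.045)&(P[...,2]>.06);q=P[m]
    t=q[q[:,2]>.112]; print('gauge rim',len(t),cv2.minAreaRect((t[:,:2]*1000).astype(np.float32)))
    # dial
    m=ok&(S<70)&(V>100)&(abs(P[...,0]-.56)<.02)&(abs(P[...,1]+.348)<.03)&(P[...,2]>.065);q=P[m]
    if len(q)>20:
        q=q[abs(q-np.median(q,0)).max(1)<.03];u,sv,vt=np.linalg.svd(q-q.mean(0));print('dial',len(q),q.mean(0),vt[2],sv)
    # handle
    m=ok&(H>18)&(H<35)&(S>150)&(abs(P[...,2]-.065)<.009)&(P[...,0]>.56)&(P[...,1]<-.03)&(P[...,1]>-.12);q=P[m]
    if len(q)>20:print('handle',len(q),cv2.minAreaRect((q[:,:2]*1000).astype(np.float32)),q.mean(0))
    # bar
    m=ok&(S<70)&(abs(P[...,2]-.048)<.003)&(abs(P[...,0]-.55)<.06)&(P[...,1]>-.05)&(P[...,1]<.16);q=P[m]
    print('bar',len(q),cv2.minAreaRect((q[:,:2]*1000).astype(np.float32)))
E
```

```text
cam in tool [ 8.03222693e-02 -1.30872645e-04 -1.32001392e-01] [[ 0.     0.949  0.316]
 [ 1.    -0.001  0.001]
 [ 0.001  0.316 -0.949]] [277.65073667   0.         321.28897331]
scene obst [ 0.616 -0.38   0.09 ] [ 0.792 -0.191  0.223]
big 286 [[ 0.619 -0.364  0.074]
 [ 0.692 -0.334  0.129]]
gauge rim 72 ((541.0718383789062, -342.64593505859375), (31.10439109802246, 42.159427642822266), 15.474678039550781)
dial 133 [ 0.557955   -0.34259117  0.09481638] [-0.95240134 -0.30483196  0.00302713] [0.1439237  0.13359336 0.0248823 ]
handle 87 ((599.9154052734375, -49.41344451904297), (19.757898330688477, 50.74493408203125), 80.23638153076172) [ 0.60112055 -0.04786626  0.06616383]
bar 363 ((552.9464721679688, 69.54907989501953), (149.08799743652344, 41.44633102416992), 80.63117980957031)
side obst [ 0.614 -0.387  0.09 ] [ 0.791 -0.193  0.224]
big 193 [[ 0.616 -0.386  0.107]
 [ 0.687 -0.351  0.13 ]]
gauge rim 391 ((544.2360229492188, -349.0223083496094), (30.989439010620117, 48.00523376464844), 19.367544174194336)
handle 138 ((601.7639770507812, -51.44511032104492), (20.86469268798828, 50.09479522705078), 76.51252746582031) [ 0.60046113 -0.05342963  0.06645005]
bar 434 ((547.9459838867188, 52.78562927246094), (179.1002197265625, 38.44965744018555), 80.40686798095703)
```

{"op": "drive_tool", "data": {"targets": [[[0, 0, 0, 0.14], [0, 0, 0, 0.14], [0, 0, 0, 0.14], [0, 0, 0, 0.14], [0, 0, 0, 0.14], [0, 0, 0, 0.14], [0, 0, 0, 0.14], [0, 0, 0, 0.14], [0, 0, 0, 0.14], [0, 0, 0, 0.14]]]}}

```text
t: 1.15
ee_pos: [0.214, 0.6135, 0.2419]
eef_rot: [0.765, 0.644, -0.0, 0.0]
contact_force: [-0.1, -0.4, -0.3]
opening: 0.0854
gripper_force: 0.0
```

{"op": "drive_tool", "data": {"targets": [[[-31, 30, 0, 0], [-31, 30, 0, 0], [-31, 30, 0, 0], [-31, 30, 0, 0], [-31, 30, 0, 0], [-31, 30, 0, 0], [-31, 30, 0, 0], [-31, 30, 0, 0], [-31, 30, 0, 0], [-31, 30, 0, 0], [-31, 30, 0, 0], [-31, 30, 0, 0], [-31, 30, 0, 0], [-31, 30, 0, 0], [0, 0, 0, 0], [0, 0, 0, 0]]]}}

```text
t: 2.75
ee_pos: [0.5573, 0.1152, 0.2418]
eef_rot: [0.764, 0.645, -0.0, -0.0]
contact_force: [0.5, 0.6, -0.8]
opening: 0.0853
gripper_force: 0.0
```

```bash
cat >> h.py <<'E'
def yang(s):
    y=R.from_quat(s['eef_rot']).as_matrix()[:,1]; return np.degrees(np.arctan2(y[1],y[0]))
def totool(s,p,ang):
    "shift in tool mm and roll rad to bring TCP to p with tool y at ang deg (roll made first)"
    a=np.radians(ang);y=np.array([np.cos(a),np.sin(a),0]);x=np.array([-y[1],y[0],0]);z=np.array([0,0,-1])
    d=(np.array(p)-s['ee_pos'])*1000
    return (np.array([x@d,y@d,z@d])).round(1),round(np.radians(yang(s)-ang),3)
E
python3 - <<'E'
from h import *
s=arm.observe();print(s['t'],s['ee_pos'],yang(s),R.from_quat(s['eef_rot']).as_matrix()[:,2],s['joints'].round(2))
c=cam('wrist');save(c,'pics/w1.png');P=pts(c);np.savez('w1.npz',**c,P=P)
hsv=cv2.cvtColor(c['img'],cv2.COLOR_RGB2HSV);H,S,V=[hsv[...,i].astype(int) for i in range(3)]
m=(H>105)&(H<130)&(S>120)&(abs(P[...,0]-.56)<.03)&(abs(P[...,1]-.113)<.03)
q=P[m&(P[...,2]>.06)];print('blue',len(q),q.mean(0),np.percentile(q,[3,50,97],axis=0).round(4))
cs,_=cv2.findContours(m.astype(np.uint8),cv2.RETR_EXTERNAL,cv2.CHAIN_APPROX_NONE);k=max(cs,key=cv2.contourArea);print(cv2.fitEllipse(k),cv2.boundingRect(k))
E
```

```text
2.75 [0.55732877 0.11524474 0.24182125] -9.631421892606978 [-8.85360058e-04 -3.03643653e-04 -9.99999562e-01] [-0.36  0.33  0.13  1.77 -0.05  1.05 -0.38]
blue 1939 [0.55928606 0.12728043 0.28838479] [[0.5325 0.1056 0.0849]
 [0.5586 0.1273 0.3168]
 [0.588  0.1372 0.3287]]
((321.9163513183594, 188.9029083251953), (20.396024703979492, 21.52596092224121), 96.13794708251953) (311, 178, 23, 22)
```

View pics/w1.png

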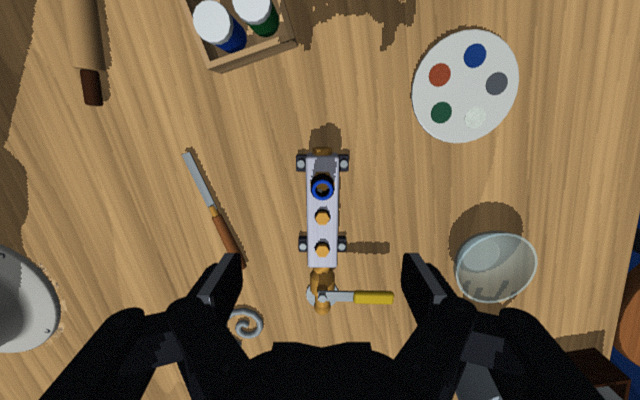

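The wrist view shows the collar ring centred at (322,188), the two brass plugs at (322,217) and (322,250), and the yellow handle at (373,297).

```bash
python3 - <<'E'
from h import *
d=np.load('w1.npz');P=d['P'];img=d['img'];K=d['camera_matrix']
hsv=cv2.cvtColor(img,cv2.COLOR_RGB2HSV);H,S,V=[hsv[...,i].astype(int) for i in range(3)]
m=np.zeros(H.shape,bool);m[170:208,300:345]=1
b=m&(H>105)&(H<130)&(S>120);q=P[b];print('blue z',len(q),np.percentile(q[:,2],[5,25,50,75,95]).round(4))
Rc=R.from_quat(d['orientation']).as_matrix()
def ray(u,v,z):
    r=Rc@np.array([(u-K[0,2])/K[0,0],-(v-K[1,2])/K[1,1],-1]);return d['eye']+r*(z-d['eye'][2])/r[2]
print('mouth',ray(321.9,188.9,.087),'at .084',ray(321.9,188.9,.084))
print('top pts',q[q[:,2]>.083].mean(0))
m=(S<60)&(V>90)&(abs(P[...,2]-.048)<.004)&(abs(P[...,0]-.553)<.06)&(abs(P[...,1]-.07)<.09);q=P[m];print('bar',len(q),np.median(q[:,2]),cv2.minAreaRect((q[:,:2]*1000).astype(np.float32)))
m=(H>22)&(H<33)&(S>170)&(V>90)&(abs(P[...,0]-.6)<.06)&(abs(P[...,1]+.05)<.05);m[:270]=0
q=P[m];print('handle',len(q),np.median(q,0),cv2.minAreaRect((q[:,:2]*1000).astype(np.float32)))
dd=np.load('scene0.npz')['P'];print('scene collar zmax')
for n in('scene','side'):
    f=np.load(n+'0.npz');p=f['P'];h=cv2.cvtColor(f['img'],cv2.COLOR_RGB2HSV);s=(h[...,0]>105)&(h[...,0]<130)&(h[...,1]>120)&(abs(p[...,0]-.559)<.02)&(abs(p[...,1]-.113)<.02)
    z=p[s][:,2];print(n,np.sort(z)[-12:].round(4))
s=arm.observe()
print(totool(s,[.5439,-.3484,.26],18))
E
```

```text
blue z 249 [0.0806 0.0851 0.0861 0.0869 0.0878]
mouth [0.55830147 0.11289824 0.087     ] at .084 [0.55816294 0.11204181 0.084     ]
top pts [0.55852869 0.11330543 0.08908591]
bar 2438 0.04829230580557606 ((550.800048828125, 67.43854522705078), (148.19813537597656, 39.62331771850586), 80.46843719482422)
handle 407 [ 0.59957464 -0.05043687  0.06823766] ((599.3776245117188, -51.496238708496094), (16.571205139160156, 51.40311813354492), 79.14330291748047)
scene collar zmax
scene [0.085  0.085  0.0851 0.0853 0.0854 0.0857 0.0857 0.0867 0.0872 0.0875
 0.0879 0.0884]
side [0.0846 0.0847 0.0853 0.0856 0.0857 0.0859 0.086  0.0862 0.0862 0.0866
 0.0867 0.0878]
(array([-438.6, -156. ,  -18.1]), np.float64(-0.479))
```

{"op": "drive_tool", "data": {"targets": [[[0, 0, 0, -0.12], [0, 0, 0, -0.12], [0, 0, 0, -0.12], [0, 0, 0, -0.12], [-36.5, -13, 0, 0], [-36.5, -13, 0, 0], [-36.5, -13, 0, 0], [-36.5, -13, 0, 0], [-36.5, -13, 0, 0], [-36.5, -13, 0, 0], [-36.5, -13, 0, 0], [-36.5, -13, 0, 0], [-36.5, -13, 0, 0], [-36.5, -13, 0, 0], [-36.5, -13, 0, 0], [-36.5, -13, 0, 0], [0, 0, 0, 0], [0, 0, 0, 0]]], "hand": 0.3, "squeeze": 40}}

```text
t: 4.6
ee_pos: [0.5448, -0.3472, 0.2418]
eef_rot: [0.587, 0.809, 0.0, -0.001]
contact_force: [0.8, 1.4, -0.3]
opening: 0.0596
gripper_force: 0.0
```

```bash
python3 - <<'E'
from h import *
s=arm.observe();print(s['t'],s['ee_pos'],yang(s),s['opening'],s['joints'].round(2))
c=cam('wrist');save(c,'pics/w2.png');P=pts(c);np.savez('w2.npz',**c,P=P)
hsv=cv2.cvtColor(c['img'],cv2.COLOR_RGB2HSV);H,S,V=[hsv[...,i].astype(int) for i in range(3)]
ok=c['range_z']>0
m=ok&((H<6)|(H>174))&(S>170)&(abs(P[...,0]-.544)<.04)&(abs(P[...,1]+.348)<.045)&(P[...,2]>.06)
q=P[m];vs,us=np.nonzero(m);print(len(q),us.min(),us.max(),vs.min(),vs.max())
for zz in(.09,.1,.11,.117):
    t=q[q[:,2]>zz];print(zz,len(t),cv2.minAreaRect((t[:,:2]*1000).astype(np.float32)))
t=q[abs(q[:,2]-.118)<.008]
E
```

```text
4.6 [ 0.54475224 -0.34719114  0.24178267] 18.060017845075183 0.05961005896003624 [ 0.35  0.47  0.24  1.58 -0.12  1.11  0.94]
1741 226 420 163 395
0.09 1741 ((542.5010375976562, -343.9190673828125), (67.81562042236328, 58.82518005371094), 63.06345748901367)
0.1 1708 ((542.5010375976562, -343.9190673828125), (67.81562042236328, 58.82518005371094), 63.06345748901367)
0.11 1529 ((543.1947021484375, -342.553955078125), (64.7530746459961, 58.82518005371094), 63.06345748901367)
0.117 1215 ((550.3251342773438, -346.12713623046875), (76.40182495117188, 40.019371032714844), 20.78375244140625)
```

View pics/w2.png

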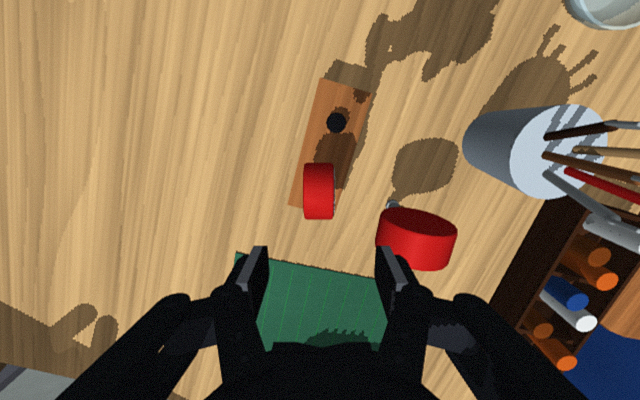

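The gauge's case fills u 303–335, v 163–219, square to the jaws with the dial on the right. The large look-alike is at (416,238), clear of the right finger.

```bash
python3 - <<'E'
from h import *
d=np.load('w2.npz');K=d['camera_matrix'];hsv=cv2.cvtColor(d['img'],cv2.COLOR_RGB2HSV);H,S,V=[hsv[...,i].astype(int) for i in range(3)]
m=((H<6)|(H>174))&(S>150);m[:,:290]=0;m[:,350:]=0;m[:150]=0;m[230:]=0
vs,us=np.nonzero(m);print(us.min(),us.max(),vs.min(),vs.max())
for v in(170,180,190,200,210,216):
    r=np.nonzero(m[v])[0];print(v,r.min(),r.max(),d['range_z'][v,r].min().round(3),d['range_z'][v,r].max().round(3))
Rc=R.from_quat(d['orientation']).as_matrix()
dr=lambda u,v:Rc@np.array([(u-K[0,2])/K[0,0],-(v-K[1,2])/K[1,1],-1])
a=dr(319,vs.min()-.5);b=dr(319,vs.max()+.5);r=a/np.linalg.norm(a)+b/np.linalg.norm(b)
print('centre @.094',d['eye']+r*(.094-d['eye'][2])/r[2])
E
```

```text
303 333 163 218
170 304 333 0.0 0.27
180 303 333 0.26 0.264
190 303 333 0.26 0.263
200 303 333 0.0 0.265
210 304 332 0.268 0.271
216 304 332 0.276 0.282
centre @.094 [ 0.54362195 -0.34974507  0.094     ]
```

{"op": "drive_tool", "data": {"targets": [[[-1.5, -2, 30, 0], [0, 0, 30, 0], [0, 0, 30, 0], [0, 0, 26, 0], [0, 0, 20, 0], [0, 0, 20, 0], [0, 0, 0, 0], [0, 0, 0, 0], [0, 0, 0, 0]]]}}

```text
t: 5.55
ee_pos: [0.5445, -0.3496, 0.0878]
eef_rot: [0.587, 0.81, 0.0, 0.001]
contact_force: [1.1, 0.1, 0.5]
opening: 0.0596
gripper_force: 0.0
```

{"op": "drive_tool", "data": {"targets": [[[0, 0, 0, 0], [0, 0, 0, 0], [0, 0, 0, 0], [0, 0, 0, 0], [0, 0, 0, 0], [0, 0, 0, 0], [0, 0, 0, 0], [0, 0, 0, 0]]], "hand": 1, "squeeze": 60}}

```text
t: 6.35
ee_pos: [0.5437, -0.3505, 0.0875]
eef_rot: [0.588, 0.809, 0.0, 0.001]
contact_force: [-1.1, 0.5, 6.9]
opening: 0.0293
gripper_force: 59.0
```

{"op": "drive_tool", "data": {"targets": [[[0, 0, 0, 0], [0, 0, -5, 0], [0, 0, -15, 0], [0, 0, -20, 0], [0, 0, -25, 0], [0, 0, -25, 0], [0, 0, -25, 0], [0, 0, -25, 0], [0, 0, 0, 0], [0, 0, 0, 0]]], "squeeze": 90}}

```text
t: 7.35
ee_pos: [0.5431, -0.3502, 0.227]
eef_rot: [0.587, 0.809, 0.0, 0.0]
contact_force: [-0.3, 0.0, -2.0]
opening: 0.029
gripper_force: 89.7
```

```bash
python3 - <<'E'
from h import *
s=arm.observe();print(s['t'],s['ee_pos'],yang(s),s['contact_force'],s['wrist_torque'],s['opening'])
print(totool(s,[.5583,.1125,.2275],-9.6))
E
```

```text
7.35 [ 0.54310543 -0.35020954  0.22704028] 18.04587107622691 [-0.33805145  0.00542108 -1.99718554] [ 0.03405523 -0.04275188 -0.00605788] 0.028956753226472606
(array([458.8, -62.2,  -0.5]), np.float64(0.483))
```

{"op": "drive_tool", "data": {"targets": [[[0, 0, 0, 0.12], [0, 0, 0, 0.12], [0, 0, 0, 0.12], [0, 0, 0, 0.123], [20, -5, 0, 0], [35, -5.2, 0, 0], [39, -5.2, 0, 0], [39, -5.2, 0, 0], [39, -5.2, 0, 0], [39, -5.2, 0, 0], [39, -5.2, 0, 0], [39, -5.2, 0, 0], [39, -5.2, 0, 0], [39, -5.2, 0, 0], [39, -5.2, 0, 0], [35, -5.2, 0, 0], [18, 0, 0, 0], [0, 0, 0, 0], [0, 0, 0, 0], [0, 0, 0, 0]]]}}

```text
t: 9.35
ee_pos: [0.558, 0.1107, 0.2255]
eef_rot: [0.765, 0.644, -0.001, -0.0]
contact_force: [0.0, -0.3, -1.1]
opening: 0.0291
gripper_force: 89.8
```

```bash
python3 - <<'E'
from h import *
s=arm.observe();print(s['t'],s['ee_pos'],yang(s),s['opening'],R.from_quat(s['eef_rot']).as_matrix()[:,2].round(4))
print(totool(s,[.5583,.1125,.2275],-9.6))
ims=[]
for n in('scene','side'):
    c=cam(n);np.savez(n+'1.npz',**c,P=pts(c));K=c['camera_matrix']
    p=R.from_quat(c['orientation']).as_matrix().T@(np.array([.558,.113,.13])-c['eye']);u=int(K[0,2]+K[0,0]*p[0]/-p[2]);v=int(K[1,2]-K[1,1]*p[1]/-p[2]);print(n,u,v)
    ims.append(cv2.resize(c['img'][max(v-60,0):v+60,u-48:u+48,::-1],(400,500),interpolation=cv2.INTER_CUBIC))
cv2.imwrite('pics/ss1.png',np.hstack(ims))
E
```

```text
9.35 [0.55802106 0.1106941  0.22546578] -9.753756647065265 0.029080642451613643 [-0.0017 -0.0014 -1.    ]
(array([ 1.8, -0. , -2. ]), np.float64(-0.003))
scene 333 207
side 317 153
```

View pics/ss1.png

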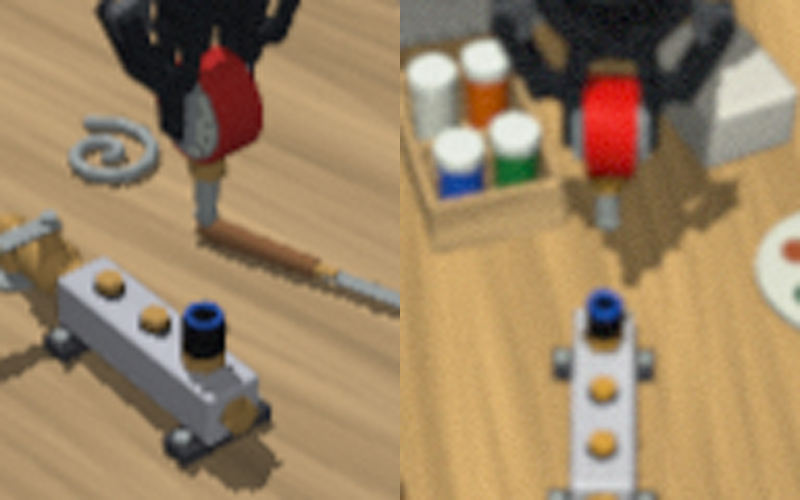

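Both views show the bare stub hanging clear over the fitting: tip at crop (205,228) above the collar at (205,315) in the scene view, and at (607,228) above (604,308) in the side view. Next I measure the offset in each camera.

```bash
cat > meas.py <<'E'
from h import *
from scipy.optimize import least_squares
def run(tag,tipz):
    A=[];B=[]
    for n in('scene','side'):
        d=np.load(n+tag+'.npz');K=d['camera_matrix'];Rc=R.from_quat(d['orientation']).as_matrix();e=d['eye']
        def proj(p):
            q=Rc.T@(np.array(p)-e);return np.array([K[0,2]-K[0,0]*q[0]/q[2],K[1,2]+K[1,1]*q[1]/q[2]])
        def ray(u,v,z):
            r=Rc@np.array([(u-K[0,2])/K[0,0],-(v-K[1,2])/K[1,1],-1]);return e+r*(z-e[2])/r[2]
        hsv=cv2.cvtColor(d['img'],cv2.COLOR_RGB2HSV).astype(int);H,S,V=hsv[...,0],hsv[...,1],hsv[...,2]
        t0=proj([.558,.112,.0865]).astype(int);m=np.zeros(H.shape,np.uint8);w=m[t0[1]-12:t0[1]+12,t0[0]-12:t0[0]+12]
        w[:]=((H>105)&(H<130)&(S>110))[t0[1]-12:t0[1]+12,t0[0]-12:t0[0]+12]
        vs,us=np.nonzero(m)
        # collar: width centre gives u; 
        uc=(us.min()+us.max())/2; 
        k=max(cv2.findContours(m,0,1)[0],key=cv2.contourArea);x,y,ww,hh=cv2.boundingRect(k)
        print(n,'collar',x,y,ww,hh,'uc',x+(ww-1)/2)
        P=d['P'];dep=d['range_z'];t1=proj([.558,.112,tipz+.02]).astype(int);us_=[];
        c0=proj([.558,.112,tipz+.03])[1];c1=proj([.558,.112,tipz+.006])[1]
        for v in range(int(np.ceil(c0)),int(c1)+1):
            zz=dep[v];g=(abs(P[v,:,0]-.558)<.03)&(abs(P[v,:,1]-.112)<.03)&(P[v,:,2]>tipz-.02)&(S[v]<90)
            r=np.nonzero(g)[0]
            if len(r)>3:us_.append((v,(r.min()+r.max())/2,len(r)))
        print(us_)
        uu=np.mean([a[1] for a in us_]);vv=np.mean([a[0] for a in us_]);zt=tipz+.018
        # camera's horizontal direction in world at stub
        px=(proj([.559,.112,zt])-proj([.557,.112,zt]))/2;py=(proj([.558,.113,zt])-proj([.558,.111,zt]))/2
        pz=(proj([.558,.112,zt+.001])-proj([.558,.112,zt-.001]))/2
        f=lambda p,u,v,z:0
        b=proj([.558,.112,zt]);s=pz[0]/pz[1]
        A.append([px[0]-s*px[1],py[0]-s*py[1]]);B.append(uu-b[0]-s*(vv-b[1]))
        c=proj([.558,.112,.0865]);print('collar du vs .558,.112:',x+(ww-1)/2-c[0]);
        qx=proj([.559,.112,.0865])-c;qy=proj([.558,.113,.0865])-c
        A.append([qx[0],qy[0]]);B.append(x+(ww-1)/2-c[0])
    A=np.array(A);B=np.array(B)
    st=np.linalg.solve(A[[0,2]],B[[0,2]]);co=np.linalg.solve(A[[1,3]],B[[1,3]])
    print('stub off .558,.112 mm',st,'collar',co,'move needed',co-st)
E
python3 -c "
import meas;meas.run('1',.1535)"
```

```text
scene collar 329 220 10 7 uc 333.5
[(190, np.float64(334.0), 4), (191, np.float64(333.5), 6), (192, np.float64(333.5), 6), (193, np.float64(333.5), 6), (194, np.float64(333.5), 6), (195, np.float64(333.5), 6), (196, np.float64(334.0), 5), (197, np.float64(333.5), 6)]
collar du vs .558,.112: 0.49770668209515634
side collar 314 163 8 8 uc 317.5
[(140, np.float64(318.0), 5), (141, np.float64(318.0), 5), (142, np.float64(318.0), 5), (143, np.float64(318.0), 5), (144, np.float64(318.0), 5), (145, np.float64(318.0), 5)]
collar du vs .558,.112: 0.22110410803907143
stub off .558,.112 mm [0.49858143 0.16408481] collar [0.97884895 2.41061179] move needed [0.48026753 2.24652698]
```

{"op": "drive_tool", "data": {"targets": [[[2, 0.2, 10, 0], [0, 0, 15, 0], [0, 0, 15, 0], [0, 0, 12, 0], [0, 0, 0, 0], [0, 0, 0, 0], [0, 0, 0, 0]]]}}

```text
t: 10.15
ee_pos: [0.5597, 0.1147, 0.175]
eef_rot: [0.764, 0.645, 0.001, 0.0]
contact_force: [-0.9, 0.6, -2.7]
opening: 0.0289
gripper_force: 89.8
```

```bash
python3 - <<'E'
from h import *
s=arm.observe();print(s['t'],s['ee_pos'],yang(s),s['contact_force'])
print(totool(s,[.5583,.1125,.2275],-9.6))
for n in('scene','side'):
    c=cam(n);np.savez(n+'2.npz',**c,P=pts(c))
import meas;meas.run('2',s['ee_pos'][2]-.0735)
E
```

```text
10.15 [0.55970637 0.11468624 0.17496664] -9.638471448146019 [-0.9124526   0.55046117 -2.73965031]
(array([ -2.4,  -1. , -52.5]), np.float64(-0.001))
scene collar 329 219 10 8 uc 333.5
[(209, np.float64(334.5), 6), (210, np.float64(334.5), 6), (211, np.float64(334.5), 6), (212, np.float64(334.5), 6), (213, np.float64(334.5), 6), (214, np.float64(334.0), 5)]
collar du vs .558,.112: 0.49770668209515634
side collar 314 163 8 8 uc 317.5
[(154, np.float64(318.0), 5), (155, np.float64(318.0), 5), (156, np.float64(318.0), 5), (157, np.float64(318.0), 5), (158, np.float64(318.0), 5), (159, np.float64(318.0), 5)]
collar du vs .558,.112: 0.22110410803907143
stub off .558,.112 mm [2.33786111 5.50796997] collar [0.97884895 2.41061179] move needed [-1.35901216 -3.09735818]
```

{"op": "drive_tool", "data": {"targets": [[[-2.5, -0.8, 0, 0], [0, 0, 0, 0], [0, 0, 0, 0], [0, 0, 0, 0], [0, 0, 0, 0]]]}}

```text
t: 10.75
ee_pos: [0.5579, 0.1124, 0.1743]
eef_rot: [0.764, 0.645, 0.0, -0.0]
contact_force: [-0.2, -0.4, -1.5]
opening: 0.029
gripper_force: 89.8
```

```bash
python3 - <<'E'
from h import *
s=arm.observe();print(s['t'],s['ee_pos'],yang(s),s['contact_force'],s['joint_vel'].round(3),R.from_quat(s['eef_rot']).as_matrix()[:,2].round(4))
for n in('scene','side'):
    c=cam(n);np.savez(n+'3.npz',**c,P=pts(c))
import meas;meas.run('3',s['ee_pos'][2]-.0735)
E
```

```text
10.75 [0.55790016 0.1124186  0.17432466] -9.619472626364312 [-0.24135348 -0.43938994 -1.53289522] [-0.001  0.002 -0.001 -0.001 -0.    -0.001  0.001] [ 1.e-04  1.e-04 -1.e+00]
scene collar 329 220 10 7 uc 333.5
[(208, np.float64(334.5), 6), (209, np.float64(334.5), 6), (210, np.float64(334.0), 5), (211, np.float64(334.0), 5), (212, np.float64(334.0), 5), (213, np.float64(334.0), 5), (214, np.float64(334.0), 5)]
collar du vs .558,.112: 0.49770668209515634
side collar 314 163 8 8 uc 317.5
[(154, np.float64(318.0), 5), (155, np.float64(317.5), 6), (156, np.float64(317.5), 6), (157, np.float64(317.5), 4), (158, np.float64(317.5), 6), (159, np.float64(317.5), 6)]
collar du vs .558,.112: 0.22110410803907143
stub off .558,.112 mm [0.86986903 3.42474421] collar [0.97884895 2.41061179] move needed [ 0.10897992 -1.01413243]
```

{"op": "drive_tool", "data": {"targets": [[[-0.4, 0.2, 6, 0], [0, 0, 5, 0], [0, 0, 4, 0], [0, 0, 3, 0], [0, 0, 0, 0], [0, 0, 0, 0]]]}}

```text
t: 11.45
ee_pos: [0.558, 0.1119, 0.1562]
eef_rot: [0.764, 0.645, -0.0, -0.0]
contact_force: [0.0, 0.5, -1.6]
opening: 0.0291
gripper_force: 89.8
```

{"op": "drive_tool", "data": {"targets": [[[0, 0, 2, 0], [0, 0, 2, 0], [0, 0, 2, 0], [0, 0, 0, 0], [0, 0, 0, 0]]]}}

```text
t: 11.95
ee_pos: [0.5579, 0.1116, 0.1501]
eef_rot: [0.764, 0.645, -0.0, 0.0]
contact_force: [-0.7, -1.4, -3.0]
opening: 0.0291
gripper_force: 89.7
```

{"op": "drive_tool", "data": {"targets": [[[0, 0, 2, 0], [0, 0, 2, 0], [0, 0, 2, 0], [0, 0, 2, 0], [0, 0, 0, 0], [0, 0, 0, 0]]]}}

```text
t: 12.55
ee_pos: [0.5578, 0.1116, 0.142]
eef_rot: [0.764, 0.645, -0.0, -0.0]
contact_force: [-0.0, -3.4, -1.6]
opening: 0.0288
gripper_force: 89.7
```

{"op": "drive_tool", "data": {"targets": [[[0, 0, 1.5, 0], [0, 0, 1.5, 0], [0, 0, 0, 0], [0, 0, 0, 0]]]}}

```text
t: 12.95
ee_pos: [0.5581, 0.1116, 0.1392]
eef_rot: [0.764, 0.645, -0.0, 0.0]
contact_force: [-1.0, -4.3, -0.8]
opening: 0.029
gripper_force: 89.8
```

{"op": "drive_tool", "data": {"targets": [[[-0.6, 0, 1, 0], [0, 0, 1, 0], [0, 0, 1, 0], [0, 0, 0, 0], [0, 0, 0, 0]]]}}

```text
t: 13.45
ee_pos: [0.5582, 0.1114, 0.1372]
eef_rot: [0.764, 0.645, 0.0, 0.0]
contact_force: [-2.5, -2.8, 6.8]
opening: 0.0293
gripper_force: 90.9
```

{"op": "drive_tool", "data": {"targets": [[[0, 0, 1, 0], [0, 0, 1, 0], [0, 0, 0, 0], [0, 0, 0, 0]]]}}

```text
t: 13.85
ee_pos: [0.5579, 0.1114, 0.1342]
eef_rot: [0.764, 0.645, 0.0, -0.0]
contact_force: [-0.2, -3.0, 0.0]
opening: 0.0291
gripper_force: 90.1
```

{"op": "drive_tool", "data": {"targets": [[[-0.4, 0, 1.5, 0], [0, 0, 1.5, 0], [0, 0, 1, 0], [0, 0, 0, 0], [0, 0, 0, 0]]]}}

```text
t: 14.35
ee_pos: [0.5574, 0.1111, 0.1293]
eef_rot: [0.764, 0.645, -0.0, -0.0]
contact_force: [1.6, -0.8, -5.6]
opening: 0.0289
gripper_force: 89.8
```

{"op": "drive_tool", "data": {"targets": [[[0, 0, 1, 0], [0, 0, 1, 0], [0, 0, 0, 0], [0, 0, 0, 0]]]}}

```text
t: 14.75
ee_pos: [0.558, 0.1112, 0.1284]
eef_rot: [0.764, 0.645, 0.0, -0.0]
contact_force: [0.6, -0.2, -1.5]
opening: 0.029
gripper_force: 90.1
```

{"op": "drive_tool", "data": {"targets": [[[0, 0, 1, 0], [0, 0, 0, 0], [0, 0, 0, 0]]]}}

```text
t: 15.05
ee_pos: [0.558, 0.1111, 0.1278]
eef_rot: [0.764, 0.645, 0.0, 0.0]
contact_force: [-1.4, -0.7, 3.6]
opening: 0.029
gripper_force: 91.2
```

{"op": "drive_tool", "data": {"targets": [[[0, 0, 1, 0], [0, 0, 0, 0], [0, 0, 0, 0]]]}}

```text
t: 15.35
ee_pos: [0.5581, 0.1112, 0.1277]
eef_rot: [0.764, 0.645, 0.0, -0.0]
contact_force: [-3.2, -0.9, 11.1]
opening: 0.0289
gripper_force: 92.3
```

{"op": "drive_tool", "data": {"targets": [[[0, 0, 0.7, 0], [0, 0, 0, 0], [0, 0, 0, 0]]]}}

```text
t: 15.65
ee_pos: [0.5582, 0.1112, 0.1276]
eef_rot: [0.764, 0.645, 0.001, -0.0]
contact_force: [-5.6, -2.3, 15.7]
opening: 0.0287
gripper_force: 92.7
```

{"op": "drive_tool", "data": {"targets": [[[0, 0, -1, 0], [0, 0, -1, 0], [0, 0, -1, 0], [0, 0, -1, 0], [0, 0, 0, 0], [0, 0, 0, 0]]]}}

```text
t: 16.25
ee_pos: [0.5576, 0.1109, 0.1291]
eef_rot: [0.764, 0.645, -0.0, -0.0]
contact_force: [0.7, -0.0, -4.2]
opening: 0.029
gripper_force: 90.1
```

{"op": "drive_tool", "data": {"targets": [[[0, 0, -1, 0], [0, 0, -0.7, 0], [0, 0, 0, 0], [0, 0, 0, 0]]]}}

```text
t: 16.65
ee_pos: [0.5575, 0.1109, 0.1308]
eef_rot: [0.764, 0.645, -0.0, -0.0]
contact_force: [2.6, 0.4, -10.0]
opening: 0.0292
gripper_force: 89.5
```

{"op": "drive_tool", "data": {"targets": [[[0, 0, -0.8, 0], [0, 0, 0, 0], [0, 0, 0, 0]]]}}

```text
t: 16.95
ee_pos: [0.5574, 0.1109, 0.1315]
eef_rot: [0.764, 0.645, -0.0, -0.0]
contact_force: [2.4, 1.1, -15.4]
opening: 0.0288
gripper_force: 90.1
```

{"op": "drive_tool", "data": {"targets": [[[0, 0, 0, 0], [0, 0, 0, 0], [0, 0, 1.5, 0], [0, 0, 1.5, 0], [0, 0, 1, 0], [0, 0, 0, 0], [0, 0, 0, 0]]]}}

```text
t: 17.65
ee_pos: [0.5582, 0.111, 0.129]
eef_rot: [0.764, 0.645, 0.0, 0.0]
contact_force: [-2.3, -1.2, -0.9]
opening: 0.029
gripper_force: 91.7
```

{"op": "drive_tool", "data": {"targets": [[[0, 0, 0, 0], [0, 0, 0, 0], [0, 0, 0, 0], [0, 0, 0, 0], [0, 0, 0, 0], [0, 0, 0, 0]]], "hand": 0.3}}

```text
t: 18.25
ee_pos: [0.5579, 0.1109, 0.1281]
eef_rot: [0.764, 0.645, 0.0, -0.0]
contact_force: [-0.5, 0.3, 0.1]
opening: 0.0602
gripper_force: 0.0
```

{"op": "drive_tool", "data": {"targets": [[[0, 0, -15, 0], [0, 0, -25, 0], [0, 0, -30, 0], [0, 0, -30, 0], [0, 0, 0, 0], [0, 0, 0, 0]]]}}

```text
t: 18.85
ee_pos: [0.5585, 0.1111, 0.2298]
eef_rot: [0.764, 0.645, 0.001, 0.001]
contact_force: [0.5, 0.4, -0.3]
opening: 0.0601
gripper_force: 0.0
```

```bash
python3 - <<'E'
from h import *
s=arm.observe();print(s['t'],s['ee_pos'],yang(s),s['joints'].round(2))
ims=[]
for n in('scene','side'):
    c=cam(n);P=pts(c);K=c['camera_matrix']
    p=R.from_quat(c['orientation']).as_matrix().T@(np.array([.558,.07,.09])-c['eye']);u=int(K[0,2]+K[0,0]*p[0]/-p[2]);v=int(K[1,2]-K[1,1]*p[1]/-p[2])
    ims.append(cv2.resize(c['img'][max(v-60,0):v+60,u-48:u+48,::-1],(400,500),interpolation=cv2.INTER_CUBIC))
    h=cv2.cvtColor(c['img'],cv2.COLOR_RGB2HSV);H,S,V=[h[...,i].astype(int) for i in range(3)]
    m=(H>20)&(H<35)&(S>150)&(abs(P[...,2]-.065)<.009)&(P[...,0]>.56)&(P[...,1]<-.03)&(P[...,1]>-.12);q=P[m]
    if len(q)>20:print(n,'handle',len(q),cv2.minAreaRect((q[:,:2]*1000).astype(np.float32)),np.median(q,0))
    m=((H<6)|(H>174))&(S>170)&(abs(P[...,0]-.558)<.05)&(abs(P[...,1]-.112)<.05)&(P[...,2]>.09);q=P[m];print('red top z',np.percentile(q[:,2],98))
    m=(S<70)&(V>100)&(abs(P[...,0]-.572)<.02)&(abs(P[...,1]-.11)<.03)&(P[...,2]>.11)&(P[...,2]<.165);q=P[m]
    if len(q)>20:
        q=q[abs(q-np.median(q,0)).max(1)<.03];vt=np.linalg.svd(q-q.mean(0))[2];print('dial',len(q),q.mean(0),vt[2])
cv2.imwrite('pics/ss2.png',np.hstack(ims))
# valve axis from manifold fit
a=np.radians(-9.55);x=np.array([np.cos(a),np.sin(a)]);print('handle dir',x)
E
```

```text
18.85 [0.55852053 0.1110901  0.22983725] -9.626010930390065 [-0.39  0.34  0.18  1.79 -0.07  1.02 -0.35]
scene handle 87 ((601.3307495117188, -49.745452880859375), (20.094070434570312, 50.760379791259766), 83.2537612915039) [ 0.60102399 -0.0472881   0.06624785]
red top z 0.16404241529880226
dial 121 [0.57442437 0.11105113 0.13617989] [ 9.84435350e-01 -1.75747067e-01 -9.58746141e-05]
side handle 139 ((601.66650390625, -51.70549011230469), (18.923049926757812, 49.96296691894531), 76.77112579345703) [ 0.60065219 -0.05404355  0.0670585 ]
red top z 0.16536625439126557
handle dir [ 0.98614119 -0.16590824]
```

View pics/ss2.png

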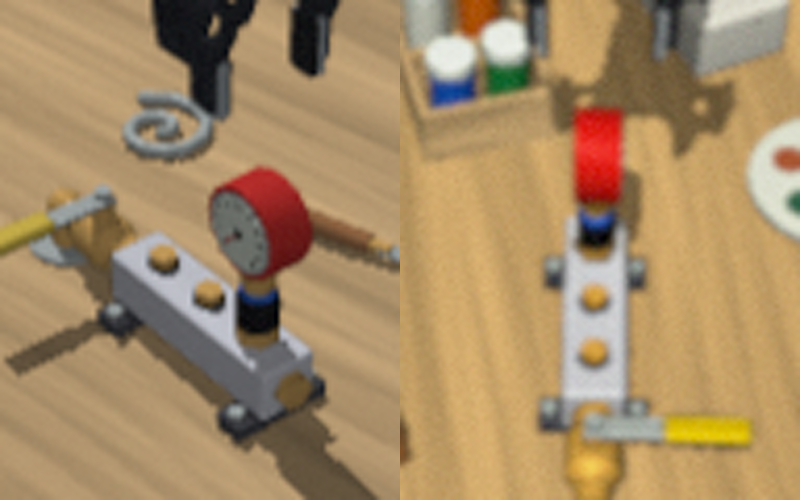

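The gauge sits fully home with the hexagon just above the collar and its dial facing front (measured yaw -10°, manifold -9.6°). The handle is still shut, with the sleeve at crop (708,430). Next I approach the valve.

```bash
python3 - <<'E'
from h import *
s=arm.observe();print(totool(s,[.6103,-.0170,.23],-9.6))
E
```

```text
(array([-117.2,   73.7,   -2.2]), np.float64(-0.0))
```

{"op": "drive_tool", "data": {"targets": [[[-15, 9, 0, 0], [-26, 16, 0, 0], [-30, 19, 0, 0], [-28, 18, 0, 0], [-18, 11.7, 0, 0], [0, 0, 20, 0], [0, 0, 30, 0], [0, 0, 30, 0], [0, 0, 30, 0], [0, 0, 25, 0], [0, 0, 15, 0], [0, 0, 10, 0], [0, 0, 0, 0], [0, 0, 0, 0], [0, 0, 0, 0]]], "hand": 1}}

```text
t: 20.45
ee_pos: [0.612, -0.0168, 0.0694]
eef_rot: [0.764, 0.645, 0.001, 0.001]
contact_force: [-0.9, -0.5, 1.2]
opening: 0.0001
gripper_force: 0.0
```

```bash
python3 - <<'E'
from h import *
s=arm.observe();print(s['t'],s['ee_pos'],s['contact_force'],s['opening'],totool(s,[.6103,-.0170,.068],-9.6))
c=cam('wrist');save(c,'pics/w3.png')
E
```

```text
20.45 [ 0.61203945 -0.01678885  0.06943924] [-0.90958643 -0.50622821  1.20483191] 8.754979800180192e-05 (array([-0.5, -1.7,  1.4]), np.float64(-0.0))
```

View pics/w3.png

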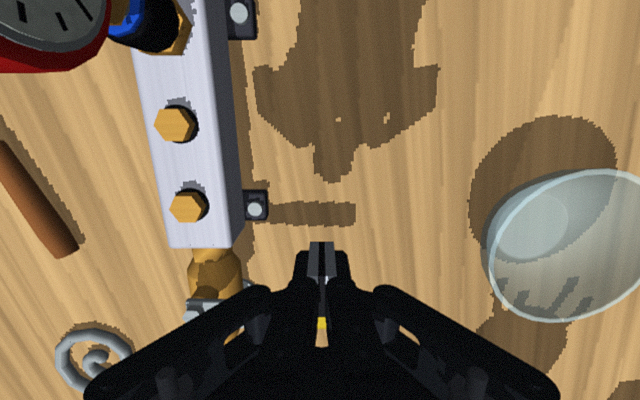

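The wrist view shows the shut fingers at (321,262) beside the yellow sleeve just behind them, clear of the bar and the bowl at (570,245).

{"op": "drive_tool", "data": {"targets": [[[-3, -1.5, 1.5, 0], [-3, 0, 0, 0], [-3, 0, 0, 0], [-3, 0, 0, 0], [0, 0, 0, 0], [0, 0, 0, 0]]]}}

```text
t: 21.1
ee_pos: [0.6075, -0.0285, 0.0666]
eef_rot: [0.764, 0.645, 0.0, -0.0]
contact_force: [0.5, -1.5, -0.2]
opening: -0.0002
gripper_force: 0.0
```

{"op": "drive_tool", "data": {"targets": [[[-7.3, 1.9, 0, 0.1], [-7.3, 1.9, 0, 0.1], [-7.3, 1.9, 0, 0.1], [0, 0, 0, 0]]]}}

```text
t: 21.5
ee_pos: [0.6071, -0.0508, 0.0665]
eef_rot: [0.852, 0.523, -0.0, -0.0]
contact_force: [0.1, 1.2, -1.0]
opening: -0.0003
gripper_force: 0.0
```

{"op": "drive_tool", "data": {"targets": [[[-7.3, 1.9, 0, 0.1], [-7.3, 1.9, 0, 0.1], [-7.3, 1.9, 0, 0.1], [-7.3, 1.9, 0, 0.1], [0, 0, 0, 0], [0, 0, 0, 0]]]}}

```text
t: 22.1
ee_pos: [0.5964, -0.0787, 0.0665]
eef_rot: [0.938, 0.346, -0.0, 0.0]
contact_force: [-0.0, -0.5, -0.3]
opening: 0.0
gripper_force: 0.0
```

```bash
cat > pol.py <<'E'
from h import *
s=arm.observe();a=np.radians(-9.6);A=np.array([.5337,-.0385]);th=yang(s);t=np.radians(th)
y=np.array([np.cos(t),np.sin(t)]);x=np.array([-y[1],y[0]]);d=(s['ee_pos'][:2]-A)*1000
print('t',s['t'],'turn',np.radians(-9.6-th).round(3),'c',x@d,'rr',y@d,s['contact_force'],s['joints'].round(2))
c=cam('side');P=pts(c);h=cv2.cvtColor(c['img'],cv2.COLOR_RGB2HSV);H,S,V=[h[...,i].astype(int) for i in range(3)]
m=(H>20)&(H<35)&(S>170)&(abs(P[...,2]-.065)<.007)&(abs(P[...,0]-.58)<.09)&(P[...,1]<-.03)&(P[...,1]>-.15);q=P[m];v=np.median(q[:,:2],0)-A
print('handle',len(q),'angle',a-np.arctan2(v[1],v[0]),np.linalg.norm(v))
save(c,'pics/side_v.png')
E
python3 pol.py
```

```text
t 22.1 turn 0.696 c 21.550048075209705 rr 71.27267841426652 [-0.03156415 -0.53760792 -0.30781563] [-0.19  0.63  0.37  1.82 -0.31  0.75 -0.52]
handle 134 angle 0.6876037193710257 0.06954906313710814
```

{"op": "drive_tool", "data": {"targets": [[[-7.3, 1.9, 0, 0.1], [-7.3, 1.9, 0, 0.1], [-7.3, 1.9, 0, 0.1], [-7.3, 1.9, 0, 0.1], [-7.3, 1.9, 0, 0.1], [-7.3, 1.9, 0, 0.1], [-7.3, 1.9, 0, 0.1], [0, 0, 0, 0], [0, 0, 0, 0]]]}}

```text
t: 23.05
ee_pos: [0.5555, -0.1102, 0.0666]
eef_rot: [1.0, 0.004, -0.0, -0.0]
contact_force: [0.2, -0.4, 0.2]
opening: 0.0
gripper_force: 0.0
```

```bash
python3 pol.py
```

```text
t 23.05 turn 1.396 c 21.271064058797652 rr 71.8667471813978 [ 0.17173691 -0.36856115  0.21210059] [-0.27  0.62  0.55  1.91 -0.46  0.74 -1.02]
handle 137 angle 1.3716117681819808 0.06986292021805049
```

Remaining turn is about 0.18 rad. I continue in small steps until it meets the stop.

{"op": "drive_tool", "data": {"targets": [[[-6.5, 1.5, 0, 0.09], [-6.5, 1.5, 0, 0.09], [0, 0, 0, 0], [0, 0, 0, 0]]]}}

```text
t: 23.5
ee_pos: [0.5425, -0.1128, 0.0666]
eef_rot: [0.996, -0.086, -0.0, -0.0]
contact_force: [0.4, -0.2, -0.9]
opening: 0.0002
gripper_force: 0.1
```

{"op": "drive_tool", "data": {"targets": [[[-1, 0, 0, 0], [-1, 0, 0, 0], [0, 0, 0, 0], [0, 0, 0, 0]]]}}

```text
t: 23.9
ee_pos: [0.5408, -0.1127, 0.0667]
eef_rot: [0.996, -0.088, 0.0, 0.0]
contact_force: [3.5, -0.4, -1.6]
opening: 0.0
gripper_force: 1.3
```

```bash
python3 pol.py
```

```text
t 23.9 turn 1.58 c 20.060979202423916 rr 71.79179057884657 [ 3.48938669 -0.35478486 -1.6249598 ] [-0.3   0.61  0.59  1.95 -0.5   0.73 -1.16]
handle 113 angle 1.5690615268137242 0.07028791486685042
```

{"op": "drive_tool", "data": {"targets": [[[-1, 0, 0, 0], [-1, 0, 0, 0], [0, 0, 0, 0], [0, 0, 0, 0]]]}}

```text
t: 24.35
ee_pos: [0.5396, -0.1126, 0.0668]
eef_rot: [0.996, -0.088, 0.001, 0.0]
contact_force: [5.0, -2.0, -2.8]
opening: -0.0001
gripper_force: 2.8
```

{"op": "drive_tool", "data": {"targets": [[[-0.7, 0, 0, 0], [0, 0, 0, 0], [0, 0, 0, 0]]]}}

```text
t: 24.65
ee_pos: [0.5396, -0.1126, 0.0669]
eef_rot: [0.996, -0.088, 0.002, 0.001]
contact_force: [7.6, -1.9, -5.1]
opening: -0.0002
gripper_force: 3.6
```

The handle is against its stop. I back off and rise.

{"op": "drive_tool", "data": {"targets": [[[5, 0, 0, 0], [15, 0, 0, 0], [10, 0, 0, 0], [0, 0, -20, 0], [0, 0, -40, 0], [0, 0, -40, 0], [0, 0, -40, 0], [0, 0, -20, 0], [0, 0, 0, 0], [0, 0, 0, 0]]]}}

```text
t: 25.65
ee_pos: [0.5669, -0.1171, 0.2264]
eef_rot: [0.996, -0.088, -0.0, -0.0]
contact_force: [0.5, 0.3, -0.7]
opening: -0.0001
gripper_force: 0.0
```

```bash
python3 pol.py; python3 - <<'E'
from h import *
ims=[cam(n)['img'][140:280,a:a+160,::-1] if n=='scene' else cam(n)['img'][130:270,a:a+160,::-1] for n,a in(('scene',230),('side',240))]
cv2.imwrite('pics/fin.png',np.hstack([cv2.resize(i,(400,350),interpolation=cv2.INTER_CUBIC) for i in ims]))
E
```

```text
t 25.65 turn 1.58 c 46.53181503823583 rr 71.48711741971812 [ 0.45654605  0.29525233 -0.7341903 ] [-0.4   0.44  0.73  1.78 -0.33  1.05 -1.3 ]
handle 130 angle 1.5777886359815765 0.06887533347811328
```

View pics/fin.png

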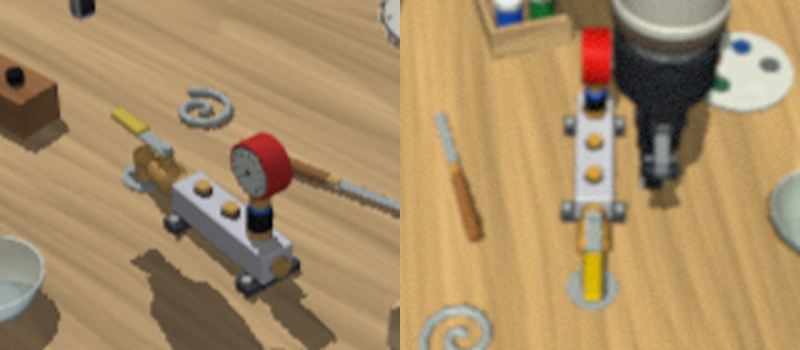

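The final view shows the gauge seated at (260,165) with its dial to the front, and the handle at (592,260) lying along the pipe. The robot touches nothing.

```bash
python3 -c "
from cell import arm
print(arm.job_done())"
```

```text
the job is handed in; nothing more can be done
None
```

The job is handed in: the gauge is pushed home against the stop with its dial to the front, it held a tug of about 13 N (above the 9 N that fully lifts the collar, though I took no picture of the lift), and the valve is fully open.

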